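# Drive out a stuck bush with a stepped rod, regripping halfway

### The arm

A 7-joint arm with a two-finger parallel gripper is mounted at the origin on a cart in front of the work surface, level with it; the furniture and walls round the work are solid. World frame = base frame: x ahead of the robot, y to its left, z up, the work surface at z = 0. Lengths are in m, angles in rad, forces in N, time in s.
With the tool pointing down it reaches from about 0.4 to 0.85 m from the base axis. Payload 4.5 kg.
Tool frame: the origin (TCP) lies at the very end of the fingers, on their centre line; the grasp point (between the pads) lies 19 mm behind it (ctrl.grip_depth is the distance from the TCP to the grasp point, in m); z points along the fingers, y is the line along which they close (so a half turn about z gives the same grasp; the last joint's range is limited). The gripper opens to 85 mm and grips with 20 to 120 N. Pads are 22 mm wide; open, the fingers measure 114 mm over their backs; the gripper's body (76 mm by 85 mm) begins 54 mm behind the grasp point. The pads swing forward as they close: fully open they stand 13 mm farther back than shut.
Start: joints at [-1.294, 0.689, -0.195, 1.565, 0.157, 0.902, -0.215], TCP at [0.15, 0.607, 0.231] pointing down, gripper open.
Joint ranges: [-3.01, 3.01], [-0.46, 2.08], [-1.47, 1.51], [0.13, 2.56], [-1, 4.14], [0.04, 2.09], [-2.66, 2.66]. Speed limits (rad/s): [2.57, 2.57, 3.14, 3.14, 3.14, 3.14, 3.14].

### API

Orientations are given as a unit quaternion [x, y, z, w].
In Python, from workcell import telemetry, eyes, ticket, ctrl gives the robot as it stands.
- The arm moves only by the tool apply_moves, never from a script. Its argument "series" is a list of rows, each an object of numbers: "x", "y", "z": the shift along the tool's x, y, z in cm; "rx", "ry", "rz": the turn, a rotation vector about the tool's x, y, z in degrees. A call has 1 to 8 rows; each row is the pose to reach, as a shift and turn from the pose commanded when the call began, along the tool's axes at that moment; what a row does not reach only later rows make up. A row lasts 1/12 s, in which the tool goes at most 41.7 mm and 7.16 degrees, less where a joint would pass 70% of its speed; a pose out of reach is approached as far as the arm can. A call with a gripper value outside its range is refused whole. "hand" is the gripper command: -1 is fully open, 1 is shut, values between are in proportion, set as the call begins (left out, the last holds). The fingers move at their own pace and stop on an object; "force" is the grip in N (left out, the last holds). Time passes only in rows, so rows that repeat a pose let the fingers close. It gives the time, the measured TCP pose, the force, the opening and the grip force at its end, in the units of the state.
- telemetry.read_state(): the state, without advancing time (a new reading comes with each control period).
- eyes.get_image(name): name is "scene" or "side" or "wrist"; returns a dict with "frame" (420x560x3 uint8, red, green, blue), "z_map" (420x560 float32, m along the optical axis (not along the pixel's ray), 0 where there is no reading), "mtx" (3x3 intrinsics, pixels), "rvec" (rotation vector, rad) and "tvec" (3), from world to camera coordinates, as OpenCV has them; the wrist camera has in their place "T_tool_cam" (4x4, takes a point from camera to tool coordinates, whose origin is the TCP and whose axes are the flange's). Camera axes: x right, y down, z forward; pixel columns grow to the right and rows downward; lengths in m; the calibration is good to about 2 mm. The wrist camera is an equidistant fisheye: a pixel r from the principal point sees the ray r / f radians off the axis. A picture is of the moment at which its call begins: read the wrist's pose just before it.
- ticket.sign_off(): hands the job in; it is judged then, once.
The state is a dict: "clock": time; "q": joint angles; "qd": joint speeds; "joint_torque": joint torques, N m; "ee_pos": TCP position; "eef_rot": TCP orientation; "contact_force": force on the tool from outside, world axes, zero at the start; "ft_torque": the same for the moment, N m; "grip_width": finger opening in m; "grip_force": force on a finger pad.
Only numpy, scipy, OpenCV 4.12 (cv2) and the standard library are available. Lean on these libraries where they do the work, as an engineer would, in place of code of your own. Each camera call takes 0.05 s, during which the arm holds its last target. There are 200 camera calls.

### The job

Draw the stepped steel rod out of its holder by its bare front shaft and push its front end partway (about 55 mm) into the open bore of the bolted-down metal block; let go there, take the rod again by the handle behind its collar, and push it gently fully home, collar flat against the block, so that the stuck bush inside is driven out at the far end. Do not ram it (keep the push below about 30 N), do not disturb the tape, the fan or the hex key, and leave the rod in the block, released.

Things in the scene. Friction and masses are not known exactly. Their poses are not given: they have to be found in the camera images.
- rod_tip (a point): Centre of the front end of the loose round steel rod (0.08-0.17 kg, 166 mm). From here back: shaft 12 mm diameter, 120 mm long (first 6 mm tapered to 7 mm); collar 22 mm diameter, 6 mm thick; light black handle 14 mm diameter, 40 mm long. y axis runs along the rod from front end to handle; it may be rolled about it. Starts level in the holder, axis 48 mm up, front end to the robot's right.
- rod_front (a point): Point on the rod's axis 85 mm behind its front end: the middle of the grasp on the bare shaft. The rod balances about here (83 mm behind its front end).
- rod_collar (a point): Point on the rod's axis in the front face of the collar, 120 mm behind the front end; this face comes to rest against the block. Its y axis runs along the rod towards the handle.
- rod_handle (a point): Point on the rod's axis at the middle of the handle, 146 mm behind the front end. With the rod let go partway (55 mm) in the bore, its free end sags by up to 0.06 rad and straightens as it goes deeper; pushing it clamped askew makes it bind.
- holder: Grey fixed holder, 64 x 186 mm, 65 mm high; origin at underside centre, y along the rod, front end to handle. Open vee rests carry its front 3-13 mm and the handle. A hood (34 mm wide, 6 mm free above the handle) covers only the handle, all 40 mm: draw the rod 45 to 52 mm along the holder's -y before lifting it away (farther, the fingers meet the front rest); raise it at most 3 mm for the draw.
- block: Fixed aluminium block 56 mm wide (x), 130 mm long (y), top 78 mm above the bench, on a dark bolted base plate 86 mm wide and 10 mm thick. Origin at the centre of its underside. The bore runs right through along the block's y axis, 50 mm above the bench.
- bore_mouth (a point): Centre of the bore's open mouth in the +y face of the block (axes of the block; y points out of the bore, the rod goes in along -y). Bore 13.8 mm in diameter with a 3 mm chamfer, 130 mm long; the rod's shaft goes 120 mm in, until the collar meets this face.
- bush (a joint): How far (m) the stuck brass bush, 30 mm long, has slid along the bore to the far end. Its near face lies 92 mm deep at 0; it starts at 0 to 0.008, can go to 0.035, slides with a steady drag of about 8 N and stays where left. With the rod home it is at 0.028, 20 mm proud of the far end; the collar then meets the block: a hard stop, felt as force rising above the drag.
- tape: Bystander: black roll of tape, 60 mm across, 18 mm high, loose on the bench; origin at the centre of its underside.
- fan: Bystander: black square cooling fan, 50 x 50 mm, 15 mm high, loose; origin at the centre of its underside.
- key: Bystander: small steel hex key, 28 x 92 x 5 mm, loose on the bench between holder and block; origin at the centre of its underside.

How it is judged:
By the outcome, as a careful person would: the job done as asked, in the order asked, and still so for the second after the job is handed in, with the robot touching nothing.
It also fails if it takes over 58 s, if anything falls off the work surface, if the arm or the gripper's body presses on something with over 40 N, if the wrist force passes 120 N, or if a joint passes its speed limit or range.

## Working session

There is one attempt and no reset: what is moved stays moved. The work goes in short steps, Python scripts to look and compute and a tool call to move; the robot and the scene stay as the last step left them, time stands still between calls to the robot, and variables do not carry over. Pictures are saved under pics/ and viewed, at most 10 in all, crops included, and the job is handed in when it is done.

Besides the shell and the picture viewer there is one more tool, called after "Emit:" as name(argument=value, ...), one argument or row to a line, values as JSON. apply_moves: Moves the arm, as the interface text tells. Its arguments: {"type":"object","properties":{"series":{"type":"array"},"hand":{"type":"number"},"force":{"type":"number"}},"required":["series"]}

```bash
mkdir -p pics; ls; python3 - <<'E'
from workcell import telemetry, eyes, ctrl
import cv2,numpy as np
s=telemetry.read_state();print(s['clock'],s['ee_pos'],s['eef_rot'],ctrl.grip_depth,s['grip_width'])
for n in ['scene','side']:
    d=eyes.get_image(n);np.savez(f'pics/{n}0.npz',**d)
    cv2.imwrite(f'pics/{n}0.png',d['frame'][:,:,::-1])
    R=cv2.Rodrigues(d['rvec'])[0];print(n,d['mtx'].ravel(),-R.T@d['tvec'].ravel(),R[2])
E
```

```text
pics
0.0 [0.15017512 0.60601256 0.23048804] [ 1.21076830e-01  9.92642708e-01 -9.23937000e-04 -4.14814106e-05] 0.0187 0.08534111385956684
scene [503.72990459   0.         278.07509061   0.         503.72990459
 219.08306264   0.           0.           1.        ] [ 0.106681   -0.36598189  0.45782151] [ 0.4956409   0.76006574 -0.42028582]
side [544.25232632   0.         286.77509233   0.         544.25232632
 206.31614945   0.           0.           1.        ] [0.55610164 1.26837279 0.46332874] [ 0.00750353 -0.92324127 -0.38414745]
```

View pics/scene0.png

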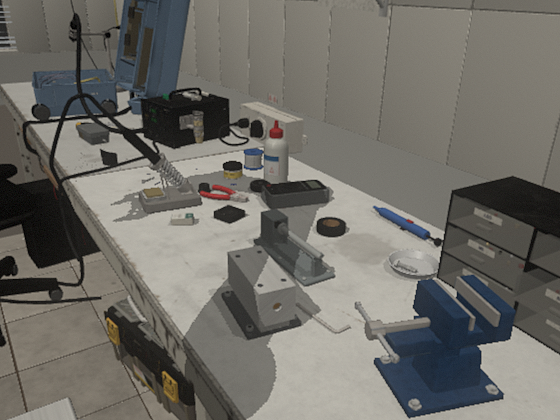

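View pics/side0.png

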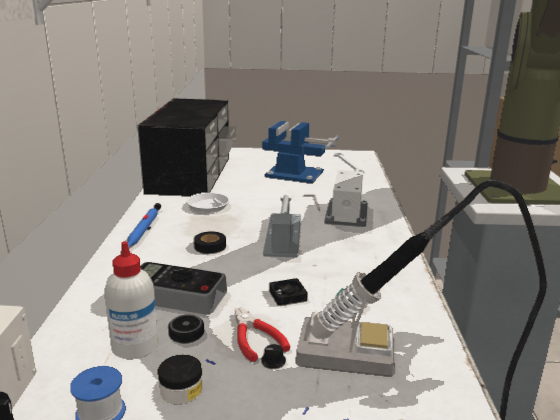

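```bash
cat > h.py <<'E'
import numpy as np,cv2
def load(n):
    d=dict(np.load(f'pics/{n}.npz'));d['R']=cv2.Rodrigues(d['rvec'])[0];return d
def cloud(d):
    z=d['z_map'];v,u=np.mgrid[:z.shape[0],:z.shape[1]];K=d['mtx']
    P=np.stack([(u-K[0,2])/K[0,0]*z,(v-K[1,2])/K[1,1]*z,z],-1)
    W=(P-d['tvec'].ravel())@d['R'];W[z==0]=np.nan;return W
E
python3 - <<'E'
from h import *
for n in ['scene0','side0']:
    d=load(n);W=cloud(d);x,y,z=np.moveaxis(W,-1,0)
    reg=(x>.3)&(x<.8)&(y>-.3)&(y<.5)
    print(n,'bench z',np.nanmedian(z[reg&(abs(z)<.01)]))
    m=(reg&(z>.02)&(z<.2)).astype(np.uint8)
    k,l,s,c=cv2.connectedComponentsWithStats(m)
    for i in range(1,k):
        if s[i,4]>60:
            p=W[l==i];print(s[i],p.min(0).round(3),p.max(0).round(3))
    t=reg&(z>.072)&(z<.084)
    k,l,s,c=cv2.connectedComponentsWithStats(t.astype(np.uint8))
    for i in range(1,k):
        if s[i,4]>100:
            p=W[l==i];r=cv2.minAreaRect((p[:,:2]*1000).astype(np.float32));print(' top',s[i],r,np.median(p[:,2]))
a=cv2.imread('pics/scene0.png')[195:345,205:360];b=cv2.imread('pics/side0.png')[150:265,240:400]
a=cv2.resize(a,(600,580),interpolation=cv2.INTER_CUBIC)
cv2.imwrite('pics/c1.png',a);cv2.imwrite('pics/c2.png',cv2.resize(b,None,fx=5,fy=5,interpolation=cv2.INTER_CUBIC))
E
```

```text
scene0 bench z 0.001036343616957223
[285 186  45  14 328] [0.689 0.476 0.02 ] [0.8   0.5   0.038]
[  355   186   205   203 21311] [ 0.44  -0.118  0.02 ] [0.8   0.115 0.168]
[ 261  209   64   63 1154] [0.555 0.209 0.02 ] [0.592 0.389 0.067]
[ 228  246   68   83 3891] [0.4   0.119 0.022] [0.473 0.258 0.081]
 top [443 237  74  45 552] ((742.024169921875, 43.34230041503906), (140.8349151611328, 14.534402847290039), 87.04084014892578) 0.07907587287019134
 top [ 228  246   68   54 1975] ((437.26416015625, 187.79391479492188), (134.3860321044922, 57.50411605834961), 81.884033203125) 0.0788537670782575
 top [513 283  47  35 417] ((716.67041015625, -76.06744384765625), (77.22972869873047, 11.787347793579102), 80.0829086303711) 0.0789971773799868
 top [466 333  25  11 160] ((580.2064208984375, -86.58506774902344), (3.2333428859710693, 34.42233657836914), 71.71415710449219) 0.07772290885998864
 top [385 335  76  21 521] ((506.7654724121094, -66.39678955078125), (24.69940757751465, 87.22798156738281), 47.26441955566406) 0.07780927465959382
side0 bench z -0.0011461334044778515
[ 181   99   55   92 3581] [ 0.706 -0.193  0.02 ] [0.8   0.119 0.165]
[ 262  121   77   51 2048] [ 0.44  -0.117  0.02 ] [0.634 0.022 0.131]
[ 331  170   32   48 1287] [0.4  0.12 0.02] [0.474 0.261 0.079]
[271 195  20  52 768] [0.556 0.217 0.02 ] [0.591 0.392 0.066]
[140 262  39   6 111] [0.736 0.482 0.03 ] [0.799 0.5   0.036]
 top [183 131  53  37 282] ((733.50732421875, -21.260345458984375), (301.9870300292969, 49.39003372192383), 72.82471466064453) 0.07803016353614886
 top [262 139  63  14 343] ((556.5371704101562, -53.99659729003906), (54.509395599365234, 160.8225860595703), 77.77232360839844) 0.07969296407041007
 top [333 170  30  25 619] ((436.95855712890625, 189.99771118164062), (136.7091827392578, 56.03774642944336), 81.60405731201172) 0.07653223245319876
```

View pics/c1.png

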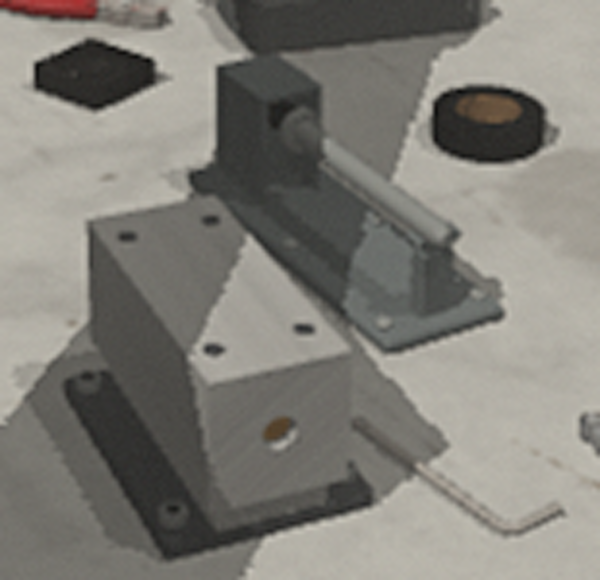

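View pics/c2.png

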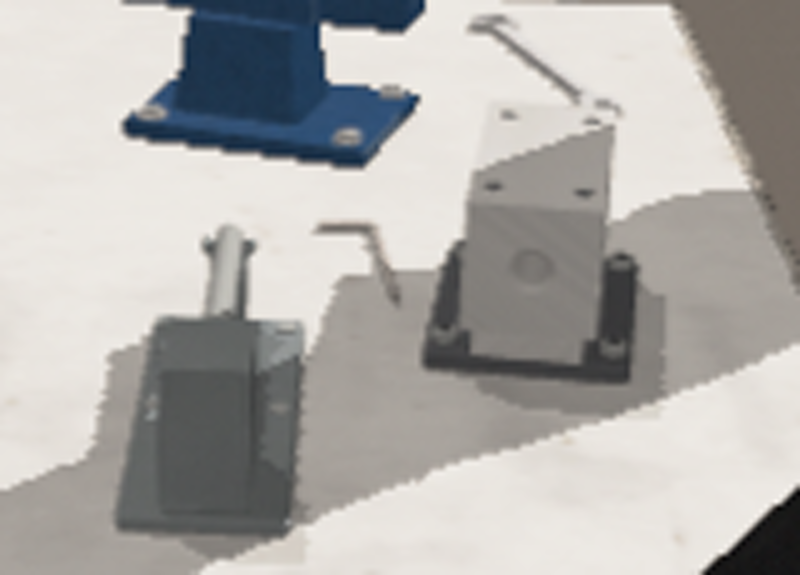

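```bash
cat >> h.py <<'E'
from scipy.spatial.transform import Rotation as Rn
def target(phi,pitch=0):
    """tool down, tool y at bearing phi (deg); pitch about tool y (deg)"""
    p=np.radians(phi);y=np.array([np.cos(p),np.sin(p),0]);z=np.array([0,0,-1.]);x=np.cross(y,z)
    return Rn.from_matrix(np.stack([x,y,z],1))*Rn.from_rotvec([0,np.radians(pitch),0])
def delta(pos,rot,s=None):
    if s is None:
        from workcell import telemetry;s=telemetry.read_state()
    R0=Rn.from_quat(s['eef_rot']);
    return 'xyz cm',np.round(R0.inv().apply(np.array(pos)-s['ee_pos'])*100,2),'rot deg',np.round(np.degrees((R0.inv()*rot).as_rotvec()),2)
E
python3 - <<'E'
from h import *
for n in ['scene0','side0']:
    d=load(n);W=cloud(d);x,y,z=np.moveaxis(W,-1,0);print(n)
    # soft obstacles on path
    for y0 in np.arange(.2,.75,.1):
        m=(x>.1)&(x<.75)&(y>y0)&(y<y0+.1)&(z<.5);print(' y%.1f zmax %.3f'%(y0,z[m].max() if m.any() else -1), W[m][z[m].argmax()].round(3) if m.any() else '')
    # rod top ridge
    m=(x>.53)&(x<.62)&(y>.2)&(y<.335)&(z>.044)&(z<.062);p=W[m]
    u=np.argwhere(m)
    for y0 in np.arange(.2,.335,.015):
        q=p[(p[:,1]>=y0)&(p[:,1]<y0+.015)]
        if len(q)>3:print('  y%.3f n%d x %.4f..%.4f med %.4f zmax %.4f'%(y0,len(q),q[:,0].min(),q[:,0].max(),np.median(q[:,0]),q[:,2].max()))
    m=(x>.5)&(x<.66)&(y>.15)&(y<.45)&(z>.005)&(z<.08);p=W[m];r=cv2.minAreaRect((p[:,:2]*1000).astype(np.float32));print(' holder',r)
    m=(x>.5)&(x<.66)&(y>.15)&(y<.45)&(z>.059)&(z<.075);p=W[m];r=cv2.minAreaRect((p[:,:2]*1000).astype(np.float32));print(' hood',r,np.median(p[:,2]))
E
```

```text
scene0
 y0.2 zmax 0.081 [0.461 0.224 0.081]
 y0.3 zmax 0.067 [0.584 0.373 0.067]
 y0.4 zmax 0.037 [0.75  0.497 0.037]
 y0.5 zmax 0.048 [0.731 0.527 0.048]
 y0.6 zmax 0.260 [0.329 0.679 0.26 ]
 y0.7 zmax 0.061 [0.267 0.7   0.061]
  y0.200 n25 x 0.5639..0.5740 med 0.5675 zmax 0.0538
  y0.215 n71 x 0.5580..0.5802 med 0.5650 zmax 0.0559
  y0.230 n45 x 0.5619..0.5726 med 0.5653 zmax 0.0553
  y0.245 n39 x 0.5629..0.5733 med 0.5662 zmax 0.0553
  y0.260 n39 x 0.5638..0.5752 med 0.5672 zmax 0.0562
  y0.275 n38 x 0.5634..0.5759 med 0.5671 zmax 0.0562
  y0.290 n37 x 0.5652..0.5744 med 0.5675 zmax 0.0555
  y0.305 n34 x 0.5655..0.5754 med 0.5687 zmax 0.0559
  y0.320 n71 x 0.5618..0.5831 med 0.5693 zmax 0.0604
 holder ((570.9814453125, 298.1873779296875), (185.93896484375, 65.4838638305664), 88.11990356445312)
 hood ((573.7079467773438, 358.8424377441406), (58.78755569458008, 35.689292907714844), 88.67716217041016) 0.0656453292319242
side0
 y0.2 zmax 0.078 [0.452 0.235 0.078]
 y0.3 zmax 0.066 [0.568 0.363 0.066]
 y0.4 zmax 0.035 [0.74  0.5   0.035]
 y0.5 zmax 0.046 [0.736 0.533 0.046]
 y0.6 zmax 0.258 [0.327 0.684 0.258]
 y0.7 zmax 0.092 [0.254 0.7   0.092]
  y0.215 n28 x 0.5582..0.5789 med 0.5667 zmax 0.0529
  y0.230 n13 x 0.5642..0.5744 med 0.5683 zmax 0.0532
  y0.245 n18 x 0.5639..0.5743 med 0.5691 zmax 0.0538
  y0.260 n18 x 0.5638..0.5757 med 0.5698 zmax 0.0542
  y0.275 n15 x 0.5655..0.5755 med 0.5696 zmax 0.0535
  y0.290 n22 x 0.5652..0.5769 med 0.5693 zmax 0.0530
  y0.305 n12 x 0.5671..0.5766 med 0.5718 zmax 0.0544
 holder ((571.0215454101562, 301.28167724609375), (188.15777587890625, 63.19219207763672), 88.19283294677734)
 hood ((574.1630859375, 366.7116394042969), (34.085975646972656, 47.59260940551758), 0.569002091884613) 0.06362380273625996
```

```bash
python3 - <<'E'
from h import *
print(delta([.569,.27,.21],target(-1.9)))
from workcell import eyes
E
```

```text
('xyz cm', array([-48.73, -22.55,   2.1 ]), 'rot deg', array([-8.0e-02,  7.0e-02,  7.8e+01]))
```

Emit:
apply_moves(
  series=[
    {"x": -4,"y": -1.85,"rz": 6.5},
    {"x": -8,"y": -3.7,"rz": 13},
    {"x": -12,"y": -5.55,"rz": 19.5},
    {"x": -16,"y": -7.4,"rz": 26},
    {"x": -20,"y": -9.25,"rz": 32.5},
    {"x": -24,"y": -11.1,"rz": 39},
    {"x": -28,"y": -12.95,"rz": 45.5},
    {"x": -32,"y": -14.8,"z": 1,"rz": 52},
  ],
  hand=-1,
)

```text
$.series[0]: bad value
```

```bash
python3 - <<'E'
from h import *
print(delta([.569,.27,.21],target(-1.9)))
E
```

```text
('xyz cm', array([-48.73, -22.55,   2.1 ]), 'rot deg', array([-8.0e-02,  7.0e-02,  7.8e+01]))
```

Emit:
apply_moves(
  series=[
    {"x": -4,"y": -1.8,"z": 0,"rx": 0,"ry": 0,"rz": 6.5},
    {"x": -8,"y": -3.7,"z": 0,"rx": 0,"ry": 0,"rz": 13},
    {"x": -12,"y": -5.5,"z": 0,"rx": 0,"ry": 0,"rz": 19.5},
    {"x": -16,"y": -7.4,"z": 0,"rx": 0,"ry": 0,"rz": 26},
    {"x": -20,"y": -9.2,"z": 0,"rx": 0,"ry": 0,"rz": 32.5},
    {"x": -24,"y": -11.1,"z": 0,"rx": 0,"ry": 0,"rz": 39},
    {"x": -28,"y": -13,"z": 0,"rx": 0,"ry": 0,"rz": 45.5},
    {"x": -32,"y": -14.8,"z": 1,"rx": 0,"ry": 0,"rz": 52},
  ],
  hand=-1,
)

```text
clock: 0.77
ee_pos: [0.4115, 0.3972, 0.2253]
eef_rot: [0.546, 0.838, 0.001, 0.0]
contact_force: [0.9, 0.8, 0.3]
grip_width: 0.0853
grip_force: 0.0
```

```bash
python3 - <<'E'
from h import *
print(delta([.569,.27,.21],target(-1.9)))
E
```

```text
('xyz cm', array([-17.99,   9.28,   1.53]), 'rot deg', array([ 0.09, -0.06, 25.66]))
```

Emit:
apply_moves(
  series=[
    {"x": -3.3,"y": 1.7,"z": 0.2,"rx": 0,"ry": 0,"rz": 5},
    {"x": -6.6,"y": 3.4,"z": 0.4,"rx": 0,"ry": 0,"rz": 10},
    {"x": -9.9,"y": 5.1,"z": 0.6,"rx": 0,"ry": 0,"rz": 15},
    {"x": -13.2,"y": 6.8,"z": 0.8,"rx": 0,"ry": 0,"rz": 20},
    {"x": -16.4,"y": 8.4,"z": 1.1,"rx": 0,"ry": 0,"rz": 26},
    {"x": -16.4,"y": 8.4,"z": 1.1,"rx": 0,"ry": 0,"rz": 26},
    {"x": -16.4,"y": 8.4,"z": 1.1,"rx": 0,"ry": 0,"rz": 26},
  ],
)

```text
clock: 1.35
ee_pos: [0.555, 0.28, 0.2128]
eef_rot: [0.72, 0.693, -0.001, 0.001]
contact_force: [-0.4, 0.6, -0.8]
grip_width: 0.0852
grip_force: 0.0
```

```bash
python3 - <<'E'
from h import *
from workcell import telemetry,eyes
s=telemetry.read_state();print(s['clock'],s['ee_pos'],s['eef_rot'])
d=eyes.get_image('wrist');np.savez('pics/w1.npz',ee=s['ee_pos'],rot=s['eef_rot'],**d)
cv2.imwrite('pics/w1.png',d['frame'][:,:,::-1]);print(d['mtx'],d['T_tool_cam'].round(4))
print(delta([.569,.27,.21],target(-1.9),s))
E
```

```text
1.35 [0.55498313 0.2799856  0.21283144] [ 7.20459914e-01  6.93495789e-01 -6.95962101e-04  7.86708863e-04]
[[325.1922621    0.         276.32066538]
 [  0.         325.1922621  209.29132732]
 [  0.           0.           1.        ]] [[ 6.000e-04 -9.651e-01 -2.617e-01  6.610e-02]
 [ 1.000e+00  5.000e-04  4.000e-04  2.000e-04]
 [-3.000e-04 -2.617e-01  9.651e-01 -1.416e-01]
 [ 0.000e+00  0.000e+00  0.000e+00  1.000e+00]]
('xyz cm', array([-0.94,  1.44,  0.29]), 'rot deg', array([ 0.01,  0.12, -0.28]))
```

View pics/w1.png

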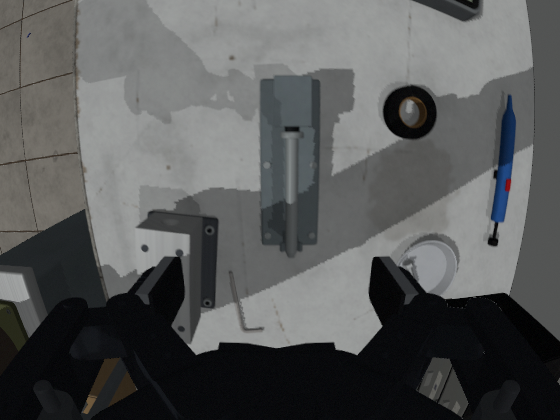

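```bash
cat >> h.py <<'E'
def wproj(d,X):
    """world points -> wrist pixels (equidistant fisheye)"""
    t=Rn.from_quat(d['rot']).inv().apply(np.asarray(X,float).reshape(-1,3)-d['ee'])
    T=np.linalg.inv(d['T_tool_cam']);c=t@T[:3,:3].T+T[:3,3]
    r=np.hypot(c[:,0],c[:,1]);th=np.arctan2(r,c[:,2]);K=d['mtx']
    return np.stack([K[0,2]+K[0,0]*th*c[:,0]/r,K[1,2]+K[1,1]*th*c[:,1]/r],1)
def wray(d,px):
    K=d['mtx'];px=np.asarray(px,float).reshape(-1,2);a=(px-K[:2,2])/K[0,0];r=np.hypot(*a.T)
    c=np.c_[a/r[:,None]*np.sin(r)[:,None],np.cos(r)];T=d['T_tool_cam'];R=Rn.from_quat(d['rot'])
    return R.apply(T[:3,3])+d['ee'],R.apply(c@T[:3,:3].T)
def onz(d,px,z):
    o,v=wray(d,px);return o+v*((z-o[2])/v[:,2:])
E
python3 - <<'E'
from h import *
d=dict(np.load('pics/w1.npz'));g=cv2.cvtColor(d['frame'],cv2.COLOR_RGB2GRAY)
print('tip',onz(d,[[291,256]],.048),'collar',onz(d,[[291,129]],.055))
print('cam',wray(d,[[291,129]])[0])
for v in range(132,262,12): print(v,g[v,278:304])
print('axis col', list(zip(range(112,142),g[112:142,291])), list(zip(range(246,264),g[246:264,291])))
E
```

```text
tip [[0.56786987 0.21245598 0.048     ]] collar [[0.57099127 0.33984492 0.055     ]]
cam [0.55770941 0.34627875 0.35428326]
132 [76 77 77 83 87 90 91 92 90 90 91 92 92 93 92 88 84 79 76 73 68 69 73 71
 70 79]
144 [ 76  77  78  77  77  80  86  90  98 108 117 127 126 120 113 107  99  90
  79  71  77  88  90  91  90  90]
156 [ 77  78  77  77  77  80  89  90  97 109 117 129 128 121 113 108  99  89
  78  74  81  91  93  93  93  92]
168 [ 78  78  78  78  78  83  88  90  97 109 118 131 131 120 114 107  98  88
  78  73  80  88  91  92  93  92]
180 [ 77  77  77  78  78  84  91  91  98 109 120 133 132 119 112 106  98  88
  77  71  81  91  92  91  92  92]
192 [ 76  77  77  77  79  85  90  89  99 111 121 133 131 119 112 106  97  86
  75  70  76  82  83  83  82  72]
204 [47 46 46 47 48 56 59 52 52 59 63 71 88 73 76 75 73 72 67 61 59 60 60 61
 61 61]
216 [46 45 45 46 48 57 57 53 52 60 64 68 71 73 76 75 73 69 67 61 59 60 59 60
 58 59]
228 [45 46 46 46 46 47 46 45 53 60 64 68 70 74 76 75 73 71 66 63 59 60 58 58
 59 59]
240 [58 59 59 57 51 40 40 43 54 60 65 68 71 74 75 74 71 69 64 50 49 58 58 60
 60 
[... 416 characters left out ...]
27, np.uint8(25)), (128, np.uint8(20)), (129, np.uint8(20)), (130, np.uint8(19)), (131, np.uint8(57)), (132, np.uint8(93)), (133, np.uint8(116)), (134, np.uint8(122)), (135, np.uint8(121)), (136, np.uint8(119)), (137, np.uint8(113)), (138, np.uint8(111)), (139, np.uint8(114)), (140, np.uint8(119)), (141, np.uint8(120))] [(246, np.uint8(73)), (247, np.uint8(74)), (248, np.uint8(74)), (249, np.uint8(74)), (250, np.uint8(74)), (251, np.uint8(74)), (252, np.uint8(74)), (253, np.uint8(71)), (254, np.uint8(70)), (255, np.uint8(69)), (256, np.uint8(68)), (257, np.uint8(75)), (258, np.uint8(88)), (259, np.uint8(94)), (260, np.uint8(96)), (261, np.uint8(95)), (262, np.uint8(95)), (263, np.uint8(95))]
```

```bash
python3 - <<'E'
from h import *
from workcell import telemetry
s=telemetry.read_state();print(s['clock'],s['ee_pos'],s['qd'].round(3) if hasattr(s['qd'],'round') else s['qd'])
print(delta([.5708,.296,.1],target(-1.9),s))
d=dict(np.load('pics/w1.npz'))
print(onz(d,[[290,168],[291,228],[291,257.5]],.048),onz(d,[[291,137.5]],.059))
E
```

```text
1.4 [0.55321946 0.28244043 0.21290471] [-0.032 -0.011 -0.043  0.01  -0.003 -0.001 -0.   ]
('xyz cm', array([ 1.42,  1.73, 11.29]), 'rot deg', array([-0.08,  0.02, -0.06]))
[[0.56919998 0.30270583 0.048     ]
 [0.5685583  0.24278126 0.048     ]
 [0.56783373 0.21077102 0.048     ]] [[0.57056235 0.33220264 0.059     ]]
```

Emit:
apply_moves(
  series=[
    {"x": 0.4,"y": 0.4,"z": 2.5,"rx": 0,"ry": 0,"rz": 0},
    {"x": 0.8,"y": 0.8,"z": 5,"rx": 0,"ry": 0,"rz": 0},
    {"x": 1.1,"y": 1.2,"z": 7.5,"rx": 0,"ry": 0,"rz": 0},
    {"x": 1.4,"y": 1.7,"z": 10,"rx": 0,"ry": 0,"rz": 0},
    {"x": 1.4,"y": 1.7,"z": 11.3,"rx": 0,"ry": 0,"rz": 0},
    {"x": 1.4,"y": 1.7,"z": 11.3,"rx": 0,"ry": 0,"rz": 0},
    {"x": 1.4,"y": 1.7,"z": 11.3,"rx": 0,"ry": 0,"rz": 0},
    {"x": 1.4,"y": 1.7,"z": 11.3,"rx": 0,"ry": 0,"rz": 0},
  ],
)

```text
clock: 2.07
ee_pos: [0.5711, 0.2972, 0.102]
eef_rot: [0.719, 0.696, 0.001, 0.0]
contact_force: [0.1, -0.1, 0.6]
grip_width: 0.0856
grip_force: 0.0
```

```bash
python3 - <<'E'
from h import *
from workcell import telemetry,eyes
s=telemetry.read_state();print(s['clock'],s['ee_pos'])
d=eyes.get_image('wrist');np.savez('pics/w2.npz',ee=s['ee_pos'],rot=s['eef_rot'],**d)
d['ee']=s['ee_pos'];d['rot']=s['eef_rot'];cv2.imwrite('pics/w2.png',d['frame'][:,:,::-1])
g=cv2.cvtColor(d['frame'],cv2.COLOR_RGB2GRAY)
print(wproj(d,[[.568,.211,.048],[.570,.296,.048],[.571,.331,.059]]))
print(delta([.570,.296,.029],target(-1.9),s))
c=wproj(d,[[.5695,.28,.048]])[0].astype(int);print(c,g[c[1],c[0]-18:c[0]+18])
E
```

```text
2.0667 [0.57112815 0.29719795 0.10201095]
[[275.28303196 338.48572301]
 [273.98540943 231.02303892]
 [273.57160989 179.53977909]]
('xyz cm', array([-0.13, -0.12,  7.3 ]), 'rot deg', array([ 0.09, -0.07,  0.03]))
[274 254] [ 52  51  52  52  54  53  51  53  53  53  59  98 116 122 127 134 145 140
 133 127 125 121 118 110 102  94  85  77  69  63  64  65  66  66  66  65]
```

View pics/w2.png

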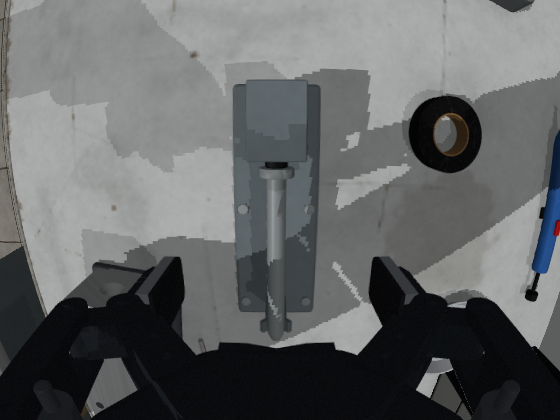

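Emit:
apply_moves(
  series=[
    {"x": -0.1,"y": 0,"z": 2,"rx": 0,"ry": 0,"rz": 0},
    {"x": -0.1,"y": 0,"z": 4,"rx": 0,"ry": 0,"rz": 0},
    {"x": -0.1,"y": 0,"z": 6,"rx": 0,"ry": 0,"rz": 0},
    {"x": -0.1,"y": 0,"z": 7.2,"rx": 0,"ry": 0,"rz": 0},
    {"x": -0.1,"y": 0,"z": 7.2,"rx": 0,"ry": 0,"rz": 0},
    {"x": -0.1,"y": 0,"z": 7.2,"rx": 0,"ry": 0,"rz": 0},
  ],
)

```text
clock: 2.62
ee_pos: [0.5711, 0.2955, 0.0292]
eef_rot: [0.719, 0.695, 0.0, 0.0]
contact_force: [0.5, 0.0, 0.8]
grip_width: 0.0852
grip_force: 0.0
```

Emit:
apply_moves(
  series=[
    {"x": 0,"y": 0,"z": 0,"rx": 0,"ry": 0,"rz": 0},
    {"x": 0,"y": 0,"z": 0,"rx": 0,"ry": 0,"rz": 0},
    {"x": 0,"y": 0,"z": 0,"rx": 0,"ry": 0,"rz": 0},
    {"x": 0,"y": 0,"z": 0,"rx": 0,"ry": 0,"rz": 0},
    {"x": 0,"y": 0,"z": 0,"rx": 0,"ry": 0,"rz": 0},
    {"x": 0,"y": 0,"z": 0,"rx": 0,"ry": 0,"rz": 0},
    {"x": 0,"y": 0,"z": 0,"rx": 0,"ry": 0,"rz": 0},
    {"x": 0,"y": 0,"z": 0,"rx": 0,"ry": 0,"rz": 0},
  ],
  hand=1,
  force=50,
)

```text
clock: 3.28
ee_pos: [0.5708, 0.2955, 0.0289]
eef_rot: [0.719, 0.695, 0.0, -0.0]
contact_force: [-0.4, -0.1, 3.1]
grip_width: 0.0104
grip_force: 48.7
```

```bash
python3 - <<'E'
from h import *
from workcell import telemetry
s=telemetry.read_state();print(s['clock'],s['ee_pos'],s['grip_width'],s['grip_force'],s['contact_force'])
print(delta([.571,.2955,.029],target(-1.9),s))
E
```

```text
3.2833 [0.57083082 0.29552206 0.02887133] 0.010414884819630345 48.67158651351929 [-0.37491608 -0.14130154  3.09462898]
('xyz cm', array([-0.  ,  0.02, -0.01]), 'rot deg', array([ 0.  , -0.02, -0.02]))
```

Emit:
apply_moves(
  series=[
    {"x": 0,"y": 0,"z": -0.15,"rx": 0,"ry": 0,"rz": 0},
    {"x": -0.8,"y": 0,"z": -0.15,"rx": 0,"ry": 0,"rz": 0},
    {"x": -1.8,"y": 0,"z": -0.15,"rx": 0,"ry": 0,"rz": 0},
    {"x": -2.8,"y": 0,"z": -0.15,"rx": 0,"ry": 0,"rz": 0},
    {"x": -3.8,"y": 0,"z": -0.15,"rx": 0,"ry": 0,"rz": 0},
    {"x": -4.8,"y": 0,"z": -0.15,"rx": 0,"ry": 0,"rz": 0},
    {"x": -4.8,"y": 0,"z": -0.15,"rx": 0,"ry": 0,"rz": 0},
    {"x": -4.8,"y": 0,"z": -0.15,"rx": 0,"ry": 0,"rz": 0},
  ],
)

```text
clock: 3.95
ee_pos: [0.5695, 0.246, 0.0301]
eef_rot: [0.719, 0.695, -0.0, 0.0]
contact_force: [0.2, -0.1, -0.7]
grip_width: 0.0097
grip_force: 48.6
```

```bash
python3 - <<'E'
from h import *
from workcell import telemetry,eyes
s=telemetry.read_state();print(s['clock'],s['ee_pos'],s['grip_width'],s['contact_force'])
d=eyes.get_image('side');g=d['frame'];np.savez('pics/side1.npz',**d)
d['R']=cv2.Rodrigues(d['rvec'])[0]
W=cloud(d);x,y,z=np.moveaxis(W,-1,0)
# block top edges
m=(x>.39)&(x<.49)&(y>.1)&(y<.28)&(z>.07)&(z<.084);p=W[m]
print('n',len(p),np.median(p[:,2]),cv2.minAreaRect((p[:,:2]*1000).astype(np.float32)))
m=(x>.39)&(x<.49)&(y>.1)&(y<.3)&(z>.02)&(z<.066);p=W[m]
m2=p[:,1]>.245;a=np.polyfit(p[m2,0],p[m2,1],1);print('face',a,m2.sum(),np.degrees(np.arctan(a[0])))
# bore pixel: dark ellipse near (346,203)
gg=cv2.cvtColor(g,cv2.COLOR_RGB2GRAY)
print(gg[194:213,334:360])
E
```

```text
3.95 [0.56947525 0.24604189 0.03006371] 0.009747278567757436 [ 0.20672813 -0.12255739 -0.72732346]
n 642 0.07650867463195919 ((437.0111999511719, 191.16607666015625), (134.37948608398438, 55.90818405151367), 81.69412231445312)
face [-0.14656443  0.31815203] 547 -8.3381569418174
[[131 130 128 128 128 130 131 130 128 127 127 128 129 130 130 130 128 128
  128 129 131 131 130 131 130 131]
 [130 130 130 128 127 128 129 130 131 129 127 128 128 130 130 130 130 129
  128 129 129 131 131 130 130 130]
 [132 130 131 130 129 128 128 128 130 131 129 127 126 127 129 130 130 130
  128 128 128 128 129 131 130 131]
 [129 130 131 130 130 130 128 127 128 129 132 130 128 127 127 129 130 131
  130 129 127 128 129 129 131 131]
 [130 129 130 132 130 130 130 129 127 128 129 130 130 129 126 127 127 129
  130 130 129 127 127 128 128 130]
 [128 129 130 129 131 131 131 131 129 126 125 124 126 128 128 128 127 127
  129 130 130 131 129 127 128 129]
 [128 128 129 130 129 131 130 130 129 119 113 110 111 111 119 126 128 127
  127 129 130 130 130 129 127 127]
 [129 128 129 129 130 130 130 131 123 112 113 117 119 117 
[... 550 characters left out ...]
28 129 129
  129 127 127 130 131 130 128 128]
 [127 128 126 128 128 128 129 130 131 132 135 138 137 136 135 133 131 130
  130 129 127 128 129 131 130 135]
 [127 127 127 128 128 128 128 129 129 131 134 136 136 136 133 131 131 131
  131 131 129 128 127 128 130 137]
 [127 127 127 127 128 128 128 127 128 129 130 129 128 128 129 129 130 131
  131 130 131 129 128 128 128 132]
 [127 126 127 126 128 128 127 128 127 128 129 129 129 129 128 128 129 129
  131 131 130 130 130 129 128 118]
 [127 126 126 126 128 128 128 127 127 128 129 129 130 130 128 128 127 129
  129 130 132 131 130 130 129 127]
 [127 126 127 127 127 128 128 127 128 128 128 127 128 129 129 129 128 128
  128 129 130 131 130 131 131 125]]
```

```bash
python3 - <<'E'
from h import *
d=load('side1');K=d['mtx'];c=-d['R'].T@d['tvec'].ravel()
for px in [(346.3,204)]:
    v=d['R'].T@np.linalg.inv(K)@[px[0],px[1],1]
    n=np.array([.14656,1,0]);t=(.31815-n@c)/(n@v);print(c+t*v)
# same with the scene camera: block top far/near edges, vertical faces
for f in ['scene0','side1']:
    d=load(f);W=cloud(d);x,y,z=np.moveaxis(W,-1,0)
    m=(x>.39)&(x<.49)&(y>.1)&(y<.28)&(z>.072)&(z<.084)
    cs,_=cv2.findContours(m.astype(np.uint8),0,cv2.CHAIN_APPROX_NONE);ct=max(cs,key=len)
    # cast contour pixels onto z=.078
    p=ct[:,0].astype(float);v=np.c_[p,np.ones(len(p))]@np.linalg.inv(d['mtx']).T@d['R'];o=-d['R'].T@d['tvec'].ravel()
    X=o+v*((.078-o[2])/v[:,2:]);print(f,cv2.minAreaRect((X[:,:2]*1000).astype(np.float32)))
from workcell import telemetry
print(delta([.464,.377,.105],target(-8.2)))
E
```

```text
[0.4446116  0.25298772 0.0488244 ]
scene0 ((435.6431579589844, 185.13034057617188), (141.2811279296875, 60.37992477416992), 81.61540222167969)
side1 ((438.0535583496094, 199.8730010986328), (144.21319580078125, 55.76164245605469), 81.83712768554688)
('xyz cm', array([ 12.6 , -10.97,  -7.48]), 'rot deg', array([ 0.  , -0.04,  6.26]))
```

Emit:
apply_moves(
  series=[
    {"x": 0,"y": 0,"z": -1.5,"rx": 0,"ry": 0,"rz": 0},
    {"x": 0,"y": 0,"z": -3,"rx": 0,"ry": 0,"rz": 0},
    {"x": 0,"y": 0,"z": -5,"rx": 0,"ry": 0,"rz": 0},
    {"x": 0,"y": 0,"z": -7.4,"rx": 0,"ry": 0,"rz": 0},
    {"x": 0,"y": 0,"z": -7.4,"rx": 0,"ry": 0,"rz": 0},
    {"x": 0,"y": 0,"z": -7.4,"rx": 0,"ry": 0,"rz": 0},
  ],
)

```text
clock: 4.5
ee_pos: [0.5701, 0.249, 0.1054]
eef_rot: [0.718, 0.696, 0.002, 0.0]
contact_force: [-0.6, -0.7, -1.3]
grip_width: 0.0104
grip_force: 48.7
```

Emit:
apply_moves(
  series=[
    {"x": 2.5,"y": -2.2,"z": 0,"rx": 0,"ry": 0,"rz": 1.2},
    {"x": 5,"y": -4.4,"z": 0,"rx": 0,"ry": 0,"rz": 2.4},
    {"x": 7.5,"y": -6.6,"z": 0,"rx": 0,"ry": 0,"rz": 3.6},
    {"x": 10,"y": -8.8,"z": 0,"rx": 0,"ry": 0,"rz": 5},
    {"x": 12.7,"y": -11,"z": 0,"rx": 0,"ry": 0,"rz": 6.3},
    {"x": 12.7,"y": -11,"z": 0,"rx": 0,"ry": 0,"rz": 6.3},
    {"x": 12.7,"y": -11,"z": 0,"rx": 0,"ry": 0,"rz": 6.3},
    {"x": 12.7,"y": -11,"z": 0,"rx": 0,"ry": 0,"rz": 6.3},
  ],
)

```text
clock: 5.17
ee_pos: [0.463, 0.3777, 0.1031]
eef_rot: [0.756, 0.655, -0.001, 0.0]
contact_force: [0.4, -0.5, -1.3]
grip_width: 0.0101
grip_force: 48.8
```

```bash
python3 - <<'E'
from h import *
from workcell import telemetry,eyes
s=telemetry.read_state();print(s['clock'],s['ee_pos'],s['grip_width'],s['contact_force'])
for n in ['wrist','side','scene']:
    d=eyes.get_image(n);np.savez(f'pics/{n}2.npz',ee=s['ee_pos'],rot=s['eef_rot'],**d)
    cv2.imwrite(f'pics/{n}2.png',d['frame'][:,:,::-1])
d=dict(np.load('pics/wrist2.npz'))
b=np.array([.141,.99,0]);r=Rn.from_quat(s['eef_rot']).apply([1,0,0]);g=s['ee_pos']+Rn.from_quat(s['eef_rot']).apply([0,0,-.0187]);print('rod dir',r,'grasp',g)
print('tip/collar px',wproj(d,[g-.085*r,g+.035*r]),'mouth top edge px',wproj(d,[[.4455,.253,.078],[.4455-.0277,.253+.004,.078],[.4455+.0277,.253-.004,.078]]))
E
```

```text
5.1667 [0.46299295 0.37774643 0.10308388] 0.010056411284338368 [ 0.41518917 -0.47334149 -1.28776076]
rod dir [ 0.1415856   0.98992473 -0.00159419] grasp [0.46300922 0.37777422 0.12178385]
tip/collar px [[275.68768172 411.93448375]
 [275.60643681 203.73435191]] mouth top edge px [[276.27792473 401.32856813]
 [238.48932961 400.46349441]
 [314.05983826 400.58012075]]
```

View pics/wrist2.png

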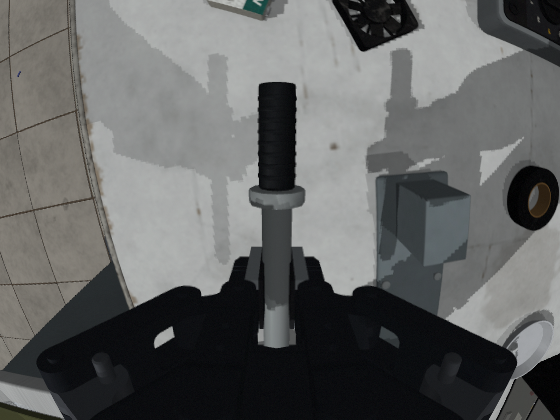

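```bash
python3 - <<'E'
from h import *
b=np.array([.1416,.9899,0]);g=np.array([.46301,.37777,.12178])
for f in ['side2','scene2']:
    d=load(f);W=cloud(d);P=W-g;s=P@b;l=P@np.array([.9899,-.1416,0]);h=P[...,2]
    for nm,a0,a1 in [('shaft front',-.08,-.03),('shaft back',.018,.032),('collar',.034,.042),('handle',.043,.083)]:
        m=(s>a0)&(s<a1)&(abs(l)<.016)&(abs(h)<.02)
        if m.sum()>5:print(f,nm,m.sum(),'lat %.4f..%.4f h %.4f..%.4f'%(np.percentile(l[m],2),np.percentile(l[m],98),np.percentile(h[m],2),np.percentile(h[m],98)),'s',s[m].min(),s[m].max())
    m=(abs(l)<.012)&(abs(h)<.012)&(s>-.13)&(s<.11)
    if m.sum():print(' extent s',np.percentile(s[m],[.5,99.5]))
    x,y,z=np.moveaxis(W,-1,0);m=(x>.39)&(x<.49)&(y>.235)&(y<.275)&(z>.02)&(z<.07);print('face pts',m.sum())
E
python3 -c "
import cv2,numpy as np
a=cv2.imread('pics/side2.png')[130:240,300:420];b=cv2.imread('pics/scene2.png')[195:335,190:330]
cv2.imwrite('pics/c3.png',np.hstack([cv2.resize(x,(400,400*x.shape[0]//x.shape[1]//1),interpolation=2)[:366] for x in (a,b)]))"
```

```text
side2 shaft front 45 lat -0.0029..0.0065 h 0.0015..0.0061 s -0.07703781383832134 -0.030213912497843106
side2 collar 60 lat -0.0085..0.0117 h -0.0053..0.0103 s 0.034869021567283665 0.04195018588874409
side2 handle 122 lat -0.0056..0.0076 h -0.0055..0.0074 s 0.04401461281167213 0.08248832702752779
 extent s [-0.07754353  0.08261053]
face pts 360
scene2 shaft front 106 lat -0.0041..0.0054 h 0.0001..0.0083 s -0.07960982401764304 -0.030604231226183914
scene2 collar 6 lat -0.0065..0.0133 h 0.0003..0.0076 s 0.03402680062106881 0.037383332076366994
 extent s [-0.08773153  0.03633631]
face pts 118
```

View pics/c3.png

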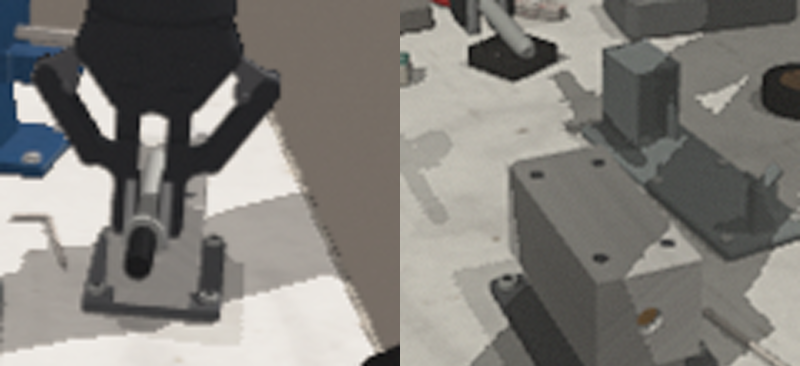

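```bash
cat >> h.py <<'E'
M=np.array([.4447,.253,.050]);B=np.array([np.cos(np.radians(81.75)),np.sin(np.radians(81.75)),0])
def go(a,lat=0,dz=0,pitch=0):
    """delta to have the grasp point a (m) out of the mouth"""
    from workcell import telemetry;s=telemetry.read_state()
    N=np.array([B[1],-B[0],0]);R=target(-8.25,pitch)
    P=M+a*B+lat*N+[0,0,dz];pos=P+R.apply([0,0,.0187])
    G=s['ee_pos']-Rn.from_quat(s['eef_rot']).apply([0,0,.0187])-M
    print('t %.2f along %.4f lat %.4f h %.4f'%(s['clock'],G@B,G@N,G[2]),'F(B,N,z)',np.round([np.dot(s['contact_force'],q) for q in (B,N,[0,0,1])],1),'w %.4f'%s['grip_width'],delta(pos,R,s))
E
python3 -c "
from h import *
go(.095)"
```

```text
t 5.32 along 0.1249 lat 0.0019 h 0.0724 F(B,N,z) [-0.   0.1 -0.5] w 0.0103 ('xyz cm', array([-2.98, -0.19,  7.24]), 'rot deg', array([ 0.02,  0.07, -0.1 ]))
```

Emit:
apply_moves(
  series=[
    {"x": 0,"y": -0.2,"z": 2,"rx": 0,"ry": 0,"rz": 0},
    {"x": 0,"y": -0.2,"z": 4,"rx": 0,"ry": 0,"rz": 0},
    {"x": 0,"y": -0.2,"z": 6,"rx": 0,"ry": 0,"rz": 0},
    {"x": 0,"y": -0.2,"z": 7.2,"rx": 0,"ry": 0,"rz": 0},
    {"x": -1.5,"y": -0.2,"z": 7.2,"rx": 0,"ry": 0,"rz": 0},
    {"x": -3,"y": -0.2,"z": 7.2,"rx": 0,"ry": 0,"rz": 0},
    {"x": -3,"y": -0.2,"z": 7.2,"rx": 0,"ry": 0,"rz": 0},
    {"x": -3,"y": -0.2,"z": 7.2,"rx": 0,"ry": 0,"rz": 0},
  ],
)

```text
clock: 5.98
ee_pos: [0.4583, 0.3474, 0.0322]
eef_rot: [0.757, 0.654, 0.0, 0.0]
contact_force: [-0.4, 0.2, -0.1]
grip_width: 0.01
grip_force: 48.9
```

```bash
python3 - <<'E'
from h import *
go(.085)
from workcell import telemetry,eyes
d=eyes.get_image('scene');cv2.imwrite('pics/sc3.png',d['frame'][:,:,::-1]);np.savez('pics/sc3.npz',**d)
d=eyes.get_image('side');cv2.imwrite('pics/sd3.png',d['frame'][:,:,::-1]);np.savez('pics/sd3.npz',**d)
for f in ['sd3']:
    d=load(f);W=cloud(d);P=W-M;s=P@B;l=P@np.array([B[1],-B[0],0]);h=P[...,2]
    for nm,a0,a1 in [('collar',.127,.138),('handle',.138,.18)]:
        m=(s>a0)&(s<a1)&(abs(l)<.016)&(abs(h)<.02)
        if m.sum()>5:print(f,nm,m.sum(),'lat %.4f..%.4f h %.4f..%.4f'%(np.percentile(l[m],2),np.percentile(l[m],98),np.percentile(h[m],2),np.percentile(h[m],98)))
E
```

```text
t 5.98 along 0.0954 lat -0.0001 h 0.0009 F(B,N,z) [ 0.2 -0.4 -0.1] w 0.0100 ('xyz cm', array([-1.04,  0.02,  0.09]), 'rot deg', array([ 0.03,  0.02, -0.12]))
sd3 collar 33 lat -0.0109..0.0096 h -0.0024..0.0110
sd3 handle 142 lat -0.0081..0.0083 h -0.0053..0.0104
```

Emit:
apply_moves(
  series=[
    {"x": -0.4,"y": 0,"z": 0.1,"rx": 0,"ry": 0,"rz": 0},
    {"x": -0.8,"y": 0,"z": 0.1,"rx": 0,"ry": 0,"rz": 0},
    {"x": -1.1,"y": 0,"z": 0.1,"rx": 0,"ry": 0,"rz": 0},
    {"x": -1.4,"y": 0,"z": 0.1,"rx": 0,"ry": 0,"rz": 0},
    {"x": -1.6,"y": 0,"z": 0.1,"rx": 0,"ry": 0,"rz": 0},
    {"x": -1.8,"y": 0,"z": 0.1,"rx": 0,"ry": 0,"rz": 0},
    {"x": -1.8,"y": 0,"z": 0.1,"rx": 0,"ry": 0,"rz": 0},
  ],
)

```text
clock: 6.67
ee_pos: [0.4554, 0.3307, 0.0313]
eef_rot: [0.756, 0.655, 0.001, 0.0]
contact_force: [1.3, 0.3, -1.3]
grip_width: 0.0103
grip_force: 48.8
```

```bash
python3 -c "
from h import *
go(.065)"
```

```text
t 6.67 along 0.0785 lat -0.0005 h -0.0000 F(B,N,z) [ 0.5  1.3 -1.3] w 0.0103 ('xyz cm', array([-1.35,  0.05, -0.01]), 'rot deg', array([ 0.07, -0.05,  0.03]))
```

Emit:
apply_moves(
  series=[
    {"x": -0.2,"y": 0.05,"z": 0,"rx": 0,"ry": 0,"rz": 0},
    {"x": -0.4,"y": 0.05,"z": 0,"rx": 0,"ry": 0,"rz": 0},
    {"x": -0.6,"y": 0.05,"z": 0,"rx": 0,"ry": 0,"rz": 0},
    {"x": -0.8,"y": 0.05,"z": 0,"rx": 0,"ry": 0,"rz": 0},
    {"x": -1.0,"y": 0.05,"z": 0,"rx": 0,"ry": 0,"rz": 0},
    {"x": -1.2,"y": 0.05,"z": 0,"rx": 0,"ry": 0,"rz": 0},
    {"x": -1.4,"y": 0.05,"z": 0,"rx": 0,"ry": 0,"rz": 0},
  ],
)

```text
clock: 7.25
ee_pos: [0.4537, 0.3169, 0.0312]
eef_rot: [0.756, 0.655, 0.001, 0.0]
contact_force: [2.7, 2.1, -1.2]
grip_width: 0.01
grip_force: 48.9
```

```bash
python3 -c "
from h import *
go(.045)"
```

```text
t 7.25 along 0.0645 lat -0.0003 h -0.0001 F(B,N,z) [ 2.4  2.3 -1.2] w 0.0100 ('xyz cm', array([-1.95,  0.03, -0.02]), 'rot deg', array([ 0.05, -0.04,  0.04]))
```

Emit:
apply_moves(
  series=[
    {"x": 0,"y": 0.1,"z": 0,"rx": 0,"ry": 0,"rz": 0},
    {"x": -0.2,"y": 0.1,"z": 0,"rx": 0,"ry": 0,"rz": 0},
    {"x": -0.4,"y": 0.1,"z": 0,"rx": 0,"ry": 0,"rz": 0},
    {"x": -0.7,"y": 0.1,"z": 0,"rx": 0,"ry": 0,"rz": 0},
    {"x": -1.0,"y": 0.1,"z": 0,"rx": 0,"ry": 0,"rz": 0},
    {"x": -1.3,"y": 0.1,"z": 0,"rx": 0,"ry": 0,"rz": 0},
    {"x": -1.6,"y": 0.1,"z": 0,"rx": 0,"ry": 0,"rz": 0},
  ],
)

```text
clock: 7.83
ee_pos: [0.4516, 0.3003, 0.031]
eef_rot: [0.756, 0.655, -0.0, -0.0]
contact_force: [1.8, 0.4, -1.7]
grip_width: 0.0106
grip_force: 48.9
```

```bash
python3 -c "
from h import *
go(.031)"
```

```text
t 7.83 along 0.0478 lat -0.0000 h -0.0003 F(B,N,z) [ 0.6  1.7 -1.7] w 0.0106 ('xyz cm', array([-1.68,  0.  , -0.03]), 'rot deg', array([-0.03,  0.02,  0.02]))
```

Emit:
apply_moves(
  series=[
    {"x": -0.3,"y": 0.08,"z": -0.03,"rx": 0,"ry": 0,"rz": 0},
    {"x": -0.6,"y": 0.08,"z": -0.03,"rx": 0,"ry": 0,"rz": 0},
    {"x": -0.9,"y": 0.08,"z": -0.03,"rx": 0,"ry": 0,"rz": 0},
    {"x": -1.2,"y": 0.08,"z": -0.03,"rx": 0,"ry": 0,"rz": 0},
    {"x": -1.5,"y": 0.08,"z": -0.03,"rx": 0,"ry": 0,"rz": 0},
    {"x": -1.7,"y": 0.08,"z": -0.03,"rx": 0,"ry": 0,"rz": 0},
    {"x": -1.7,"y": 0.08,"z": -0.03,"rx": 0,"ry": 0,"rz": 0},
  ],
)

```text
clock: 8.42
ee_pos: [0.4501, 0.2832, 0.0313]
eef_rot: [0.756, 0.654, -0.0, 0.0]
contact_force: [0.3, -0.1, -0.9]
grip_width: 0.0104
grip_force: 48.8
```

```bash
python3 - <<'E'
from h import *
go(.030)
from workcell import telemetry,eyes
s=telemetry.read_state()
d=eyes.get_image('wrist');d.update(ee=s['ee_pos'],rot=s['eef_rot']);np.savez('pics/w4.npz',**d);cv2.imwrite('pics/w4.png',d['frame'][:,:,::-1])
g=cv2.cvtColor(d['frame'],cv2.COLOR_RGB2GRAY)
c=wproj(d,[M+B*.065,M+B*.065+[0,0,.011],M+B*.071+[0,0,.011]]);print(c);k=int(c[1][0]);print(g[160:260:2,k])
E
```

```text
t 8.42 along 0.0307 lat 0.0010 h 0.0000 F(B,N,z) [-0.   0.4 -0.9] w 0.0104 ('xyz cm', array([-0.06, -0.1 ,  0.  ]), 'rot deg', array([-0.02,  0.04, -0.  ]))
[[273.07638876 205.36840868]
 [272.77585003 213.07896509]
 [272.73903962 196.72387271]]
[ 28  27  19  26  23  25  26  26  20  26  23  25  26  27  26  26  60 100
 122 121 122 121 120 119  66  67  68  67  67  67  68  67  67  68  68  67
  68  67  68  68  68  67  67  68  68  68  68  68  67  68]
```

Emit:
apply_moves(
  series=[
    {"x": -0.2,"y": 0,"z": 0,"rx": 0,"ry": 0,"rz": 0},
    {"x": -0.2,"y": 0,"z": 0,"rx": 0,"ry": 0,"rz": 0},
    {"x": -0.2,"y": 0,"z": 0,"rx": 0,"ry": 0,"rz": 0},
  ],
)

```text
clock: 8.72
ee_pos: [0.4499, 0.282, 0.0314]
eef_rot: [0.756, 0.655, 0.0, -0.0]
contact_force: [-0.3, -0.1, -0.8]
grip_width: 0.01
grip_force: 48.8
```

Emit:
apply_moves(
  series=[
    {"x": 0,"y": 0,"z": 0,"rx": 0,"ry": 0,"rz": 0},
    {"x": 0,"y": 0,"z": 0,"rx": 0,"ry": 0,"rz": 0},
    {"x": 0,"y": 0,"z": 0,"rx": 0,"ry": 0,"rz": 0},
    {"x": 0,"y": 0,"z": 0,"rx": 0,"ry": 0,"rz": 0},
    {"x": 0,"y": 0,"z": 0,"rx": 0,"ry": 0,"rz": 0},
    {"x": 0,"y": 0,"z": 0,"rx": 0,"ry": 0,"rz": 0},
    {"x": 0,"y": 0,"z": 0,"rx": 0,"ry": 0,"rz": 0},
    {"x": 0,"y": 0,"z": 0,"rx": 0,"ry": 0,"rz": 0},
  ],
  hand=-0.2,
)

```text
clock: 9.38
ee_pos: [0.45, 0.282, 0.0314]
eef_rot: [0.756, 0.655, 0.0, -0.0]
contact_force: [0.1, -0.5, -0.1]
grip_width: 0.0514
grip_force: 0.0
```

```bash
python3 -c "
from h import *
go(.030)"
```

```text
t 9.38 along 0.0295 lat 0.0011 h 0.0001 F(B,N,z) [-0.5  0.1 -0.1] w 0.0514 ('xyz cm', array([ 0.05, -0.11,  0.01]), 'rot deg', array([ 0.  , -0.01,  0.04]))
```

Emit:
apply_moves(
  series=[
    {"x": 1,"y": 0,"z": 0,"rx": 0,"ry": 0,"rz": 0},
    {"x": 2.2,"y": 0,"z": 0,"rx": 0,"ry": 0,"rz": 0},
    {"x": 3.5,"y": 0,"z": 0,"rx": 0,"ry": 0,"rz": 0},
    {"x": 4.8,"y": 0,"z": 0,"rx": 0,"ry": 0,"rz": 0},
    {"x": 6.2,"y": 0,"z": 0,"rx": 0,"ry": 0,"rz": 0},
    {"x": 6.2,"y": 0,"z": 0,"rx": 0,"ry": 0,"rz": 0},
    {"x": 6.2,"y": 0,"z": 0,"rx": 0,"ry": 0,"rz": 0},
    {"x": 6.2,"y": 0,"z": 0,"rx": 0,"ry": 0,"rz": 0},
  ],
)

```text
clock: 10.05
ee_pos: [0.4585, 0.3429, 0.0312]
eef_rot: [0.756, 0.655, -0.0, 0.0]
contact_force: [-0.1, -0.2, 0.3]
grip_width: 0.0514
grip_force: 0.0
```

```bash
python3 - <<'E'
from h import *
go(.091)
from workcell import telemetry,eyes
s=telemetry.read_state()
d=eyes.get_image('wrist');d.update(ee=s['ee_pos'],rot=s['eef_rot']);np.savez('pics/w5.npz',**d);cv2.imwrite('pics/w5.png',d['frame'][:,:,::-1])
print('wrist px collar/handle mid/handle end',wproj(d,[M+B*a+[0,0,-.004] for a in (.065,.091,.111)]))
for n in ['side','scene']:
    d=eyes.get_image(n);cv2.imwrite(f'pics/{n}5.png',d['frame'][:,:,::-1]);np.savez(f'pics/{n}5.npz',**d)
    d=load(n+'5');W=cloud(d);P=W-M;s=P@B;l=P@np.array([B[1],-B[0],0]);h=P[...,2]
    for a in np.arange(.0,.125,.01):
        m=(s>a)&(s<a+.01)&(abs(l-.001)<.014)&(abs(h+.003)<.018)
        if m.sum()>3:print(n,'%.2f n%d'%(a,m.sum()),'lat %.4f..%.4f h %.4f..%.4f smax %.4f'%(l[m].min(),l[m].max(),h[m].min(),h[m].max(),s[m].max()))
E
```

```text
t 10.05 along 0.0910 lat 0.0008 h -0.0001 F(B,N,z) [-0.2 -0.1  0.3] w 0.0514 ('xyz cm', array([ 0.  , -0.08, -0.01]), 'rot deg', array([-0.01,  0.05,  0.05]))
wrist px collar/handle mid/handle end [[273.93785006 327.36871365]
 [273.83612544 279.37970337]
 [273.77742675 236.52638149]]
side 0.00 n82 lat -0.0128..0.0149 h -0.0201..0.0143 smax 0.0095
side 0.01 n11 lat -0.0043..0.0075 h -0.0026..0.0037 smax 0.0183
side 0.02 n12 lat -0.0031..0.0070 h -0.0006..0.0053 smax 0.0292
side 0.03 n16 lat -0.0038..0.0063 h -0.0016..0.0030 smax 0.0398
side 0.04 n13 lat -0.0041..0.0076 h -0.0049..0.0029 smax 0.0499
side 0.05 n7 lat -0.0026..0.0071 h -0.0023..0.0014 smax 0.0533
side 0.06 n17 lat -0.0093..0.0117 h -0.0094..0.0057 smax 0.0697
side 0.07 n44 lat -0.0079..0.0114 h -0.0112..0.0047 smax 0.0800
side 0.08 n20 lat -0.0050..0.0083 h -0.0049..0.0012 smax 0.0896
side 0.09 n18 lat -0.0055..0.0078 h -0.0065..0.0016 smax 0.0984
side 0.10 n33 lat -0.0047..0.0085 h -0.0125..0.0010 smax 0.1100
side 0.11 n25 lat -0.0046..0.0064 h -0.0118..0.0005 smax 0.1134
scene 0.04 n7 lat -0.0027..0.0051 h 0.0028..0.0046 smax 0.0500
scene 0.05 n19 lat -0.0038..0.0078 h -0.0038..0.0040 smax 0.0594
scene 0.06 n76 lat -0.0083..0.0125 h -0.0100..0.0082 smax 0.0698
scene 0.07 n6 lat -0.0040..0.0088 h 0.0012..0.0052 smax 0.0800
scene 0.08 n22 lat -0.0044..0.0091 h -0.0058..0.0039 smax 0.0887
scene 0.09 n24 lat -0.0045..0.0069 h -0.0085..0.0035 smax 0.0996
scene 0.10 n20 lat -0.0046..0.0068 h -0.0057..0.0033 smax 0.1098
```

View pics/w5.png

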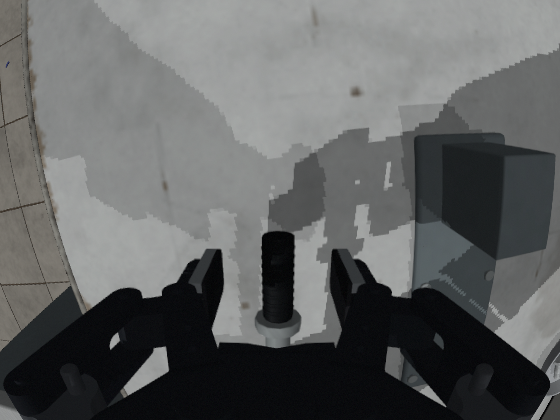

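```bash
python3 -c "
from h import *
go(.092,.0012,-.0052,-3)"
```

```text
t 10.20 along 0.0904 lat 0.0012 h 0.0000 F(B,N,z) [-0.6 -0.7 -0.2] w 0.0514 ('xyz cm', array([0.07, 0.  , 0.52]), 'rot deg', array([-0.01, -2.95, -0.02]))
```

Emit:
apply_moves(
  series=[
    {"x": 0.03,"y": 0,"z": 0.25,"rx": 0,"ry": -1.5,"rz": 0},
    {"x": 0.07,"y": 0,"z": 0.52,"rx": 0,"ry": -3,"rz": 0},
    {"x": 0.07,"y": 0,"z": 0.52,"rx": 0,"ry": -3,"rz": 0},
    {"x": 0.07,"y": 0,"z": 0.52,"rx": 0,"ry": -3,"rz": 0},
  ],
)

```text
clock: 10.53
ee_pos: [0.4588, 0.3439, 0.026]
eef_rot: [0.756, 0.655, -0.02, 0.017]
contact_force: [0.4, -1.0, -0.5]
grip_width: 0.0514
grip_force: 0.0
```

Emit:
apply_moves(
  series=[
    {"x": 0,"y": 0,"z": 0,"rx": 0,"ry": 0,"rz": 0},
    {"x": 0,"y": 0,"z": 0,"rx": 0,"ry": 0,"rz": 0},
    {"x": 0,"y": 0,"z": 0,"rx": 0,"ry": 0,"rz": 0},
    {"x": 0,"y": 0,"z": 0,"rx": 0,"ry": 0,"rz": 0},
    {"x": 0,"y": 0,"z": 0,"rx": 0,"ry": 0,"rz": 0},
    {"x": 0,"y": 0,"z": 0,"rx": 0,"ry": 0,"rz": 0},
    {"x": 0,"y": 0,"z": 0,"rx": 0,"ry": 0,"rz": 0},
  ],
  hand=1,
  force=40,
)

```text
clock: 11.12
ee_pos: [0.459, 0.3435, 0.0262]
eef_rot: [0.756, 0.654, -0.02, 0.017]
contact_force: [0.3, -1.2, 0.6]
grip_width: 0.0127
grip_force: 38.9
```

```bash
python3 -c "
from h import *
go(.091,.001,0,0)"
```

```text
t 11.12 along 0.0926 lat 0.0012 h -0.0051 F(B,N,z) [-1.1  0.5  0.6] w 0.0127 ('xyz cm', array([-0.09, -0.02, -0.51]), 'rot deg', array([0.  , 3.03, 0.01]))
```

Emit:
apply_moves(
  series=[
    {"x": 0.01,"y": 0,"z": -0.12,"rx": 0,"ry": 0.75,"rz": 0},
    {"x": 0.02,"y": 0,"z": -0.25,"rx": 0,"ry": 1.5,"rz": 0},
    {"x": 0.03,"y": 0,"z": -0.38,"rx": 0,"ry": 2.25,"rz": 0},
    {"x": 0.04,"y": 0,"z": -0.5,"rx": 0,"ry": 3,"rz": 0},
    {"x": 0.04,"y": 0,"z": -0.5,"rx": 0,"ry": 3,"rz": 0},
    {"x": 0.04,"y": 0,"z": -0.5,"rx": 0,"ry": 3,"rz": 0},
  ],
)

```text
clock: 11.62
ee_pos: [0.4591, 0.3443, 0.0313]
eef_rot: [0.756, 0.654, 0.0, -0.0]
contact_force: [-0.2, -0.6, -0.9]
grip_width: 0.0128
grip_force: 38.9
```

```bash
python3 -c "
from h import *
go(.091,.001,0,0)
from workcell import telemetry;s=telemetry.read_state();print(s['ft_torque'])"
```

```text
t 11.62 along 0.0924 lat 0.0011 h -0.0000 F(B,N,z) [-0.7 -0.1 -0.9] w 0.0128 ('xyz cm', array([-0.14, -0.01, -0.  ]), 'rot deg', array([-0.01, -0.01,  0.  ]))
[-0.10994554 -0.04433659  0.03467687]
```

Emit:
apply_moves(
  series=[
    {"x": -0.3,"y": 0,"z": 0,"rx": 0,"ry": 0,"rz": 0},
    {"x": -0.6,"y": 0,"z": 0,"rx": 0,"ry": 0,"rz": 0},
    {"x": -0.9,"y": 0,"z": 0,"rx": 0,"ry": 0,"rz": 0},
    {"x": -1.2,"y": 0,"z": 0,"rx": 0,"ry": 0,"rz": 0},
    {"x": -1.5,"y": 0,"z": 0,"rx": 0,"ry": 0,"rz": 0},
    {"x": -1.8,"y": 0,"z": 0,"rx": 0,"ry": 0,"rz": 0},
    {"x": -2.1,"y": 0,"z": 0,"rx": 0,"ry": 0,"rz": 0},
    {"x": -2.4,"y": 0,"z": 0,"rx": 0,"ry": 0,"rz": 0},
  ],
)

```text
clock: 12.28
ee_pos: [0.4556, 0.3206, 0.0311]
eef_rot: [0.756, 0.655, 0.0, 0.0]
contact_force: [0.5, 0.7, -0.3]
grip_width: 0.0126
grip_force: 38.9
```

```bash
python3 -c "
from h import *
go(.055,.001,0,0)"
```

```text
t 12.28 along 0.0685 lat 0.0011 h -0.0002 F(B,N,z) [ 0.8  0.4 -0.3] w 0.0126 ('xyz cm', array([-1.35, -0.01, -0.02]), 'rot deg', array([ 0.  , -0.  ,  0.03]))
```

Free running; continue more slowly towards the bush.

Emit:
apply_moves(
  series=[
    {"x": -0.2,"y": 0,"z": 0,"rx": 0,"ry": 0,"rz": 0},
    {"x": -0.4,"y": 0,"z": 0,"rx": 0,"ry": 0,"rz": 0},
    {"x": -0.6,"y": 0,"z": 0,"rx": 0,"ry": 0,"rz": 0},
    {"x": -0.8,"y": 0,"z": 0,"rx": 0,"ry": 0,"rz": 0},
    {"x": -1.0,"y": 0,"z": 0,"rx": 0,"ry": 0,"rz": 0},
    {"x": -1.2,"y": 0,"z": 0,"rx": 0,"ry": 0,"rz": 0},
    {"x": -1.4,"y": 0,"z": 0,"rx": 0,"ry": 0,"rz": 0},
    {"x": -1.6,"y": 0,"z": 0,"rx": 0,"ry": 0,"rz": 0},
  ],
)

```text
clock: 12.95
ee_pos: [0.4533, 0.3049, 0.0311]
eef_rot: [0.756, 0.655, 0.0, -0.0]
contact_force: [-0.6, 0.7, 0.0]
grip_width: 0.0124
grip_force: 38.9
```

```bash
python3 -c "
from h import *
go(.040,.001,0,0)"
```

```text
t 12.95 along 0.0526 lat 0.0010 h -0.0002 F(B,N,z) [ 0.6 -0.7  0. ] w 0.0124 ('xyz cm', array([-1.26, -0.01, -0.02]), 'rot deg', array([ 0.  , -0.01,  0.04]))
```

Emit:
apply_moves(
  series=[
    {"x": -0.15,"y": 0,"z": 0,"rx": 0,"ry": 0,"rz": 0},
    {"x": -0.3,"y": 0,"z": 0,"rx": 0,"ry": 0,"rz": 0},
    {"x": -0.45,"y": 0,"z": 0,"rx": 0,"ry": 0,"rz": 0},
    {"x": -0.6,"y": 0,"z": 0,"rx": 0,"ry": 0,"rz": 0},
    {"x": -0.75,"y": 0,"z": 0,"rx": 0,"ry": 0,"rz": 0},
    {"x": -0.9,"y": 0,"z": 0,"rx": 0,"ry": 0,"rz": 0},
    {"x": -1.05,"y": 0,"z": 0,"rx": 0,"ry": 0,"rz": 0},
    {"x": -1.2,"y": 0,"z": 0,"rx": 0,"ry": 0,"rz": 0},
  ],
)

```text
clock: 13.62
ee_pos: [0.4526, 0.2978, 0.0317]
eef_rot: [0.755, 0.656, 0.003, -0.001]
contact_force: [0.0, 9.6, 0.4]
grip_width: 0.0127
grip_force: 39.0
```

```bash
python3 -c "
from h import *
go(.030,.001,0,0)"
```

```text
t 13.62 along 0.0453 lat 0.0014 h 0.0004 F(B,N,z) [ 9.5 -1.3  0.4] w 0.0127 ('xyz cm', array([-1.54, -0.05,  0.03]), 'rot deg', array([ 0.14, -0.4 ,  0.19]))
```

Emit:
apply_moves(
  series=[
    {"x": -0.12,"y": 0,"z": 0,"rx": 0,"ry": 0,"rz": 0},
    {"x": -0.24,"y": 0,"z": 0,"rx": 0,"ry": 0,"rz": 0},
    {"x": -0.36,"y": 0,"z": 0,"rx": 0,"ry": 0,"rz": 0},
    {"x": -0.48,"y": 0,"z": 0,"rx": 0,"ry": 0,"rz": 0},
    {"x": -0.6,"y": 0,"z": 0,"rx": 0,"ry": 0,"rz": 0},
    {"x": -0.72,"y": 0,"z": 0,"rx": 0,"ry": 0,"rz": 0},
    {"x": -0.84,"y": 0,"z": 0,"rx": 0,"ry": 0,"rz": 0},
    {"x": -0.96,"y": 0,"z": 0,"rx": 0,"ry": 0,"rz": 0},
  ],
)

```text
clock: 14.28
ee_pos: [0.4513, 0.2882, 0.0316]
eef_rot: [0.755, 0.656, 0.003, -0.001]
contact_force: [0.8, 8.9, -0.3]
grip_width: 0.0127
grip_force: 39.0
```

```bash
python3 -c "
from h import *
go(.030,.001,0,0)"
```

```text
t 14.28 along 0.0356 lat 0.0014 h 0.0003 F(B,N,z) [ 8.9 -0.5 -0.3] w 0.0127 ('xyz cm', array([-0.58, -0.05,  0.03]), 'rot deg', array([ 0.14, -0.39,  0.19]))
```

Emit:
apply_moves(
  series=[
    {"x": -0.1,"y": 0,"z": 0,"rx": 0,"ry": 0,"rz": 0},
    {"x": -0.2,"y": 0,"z": 0,"rx": 0,"ry": 0,"rz": 0},
    {"x": -0.3,"y": 0,"z": 0,"rx": 0,"ry": 0,"rz": 0},
    {"x": -0.4,"y": 0,"z": 0,"rx": 0,"ry": 0,"rz": 0},
    {"x": -0.5,"y": 0,"z": 0,"rx": 0,"ry": 0,"rz": 0},
    {"x": -0.6,"y": 0,"z": 0,"rx": 0,"ry": 0,"rz": 0},
    {"x": -0.65,"y": 0,"z": 0,"rx": 0,"ry": 0,"rz": 0},
    {"x": -0.7,"y": 0,"z": 0,"rx": 0,"ry": 0,"rz": 0},
  ],
)

```text
clock: 14.95
ee_pos: [0.4503, 0.2812, 0.0316]
eef_rot: [0.755, 0.656, 0.003, -0.001]
contact_force: [0.1, 8.2, -0.1]
grip_width: 0.0126
grip_force: 39.0
```

```bash
python3 -c "
from h import *
go(.030,.001,0,0)"
```

```text
t 14.95 along 0.0285 lat 0.0014 h 0.0003 F(B,N,z) [ 8.1 -1.  -0.1] w 0.0126 ('xyz cm', array([ 0.13, -0.05,  0.03]), 'rot deg', array([ 0.13, -0.38,  0.19]))
```

Emit:
apply_moves(
  series=[
    {"x": -0.05,"y": 0,"z": 0,"rx": 0,"ry": 0,"rz": 0},
    {"x": -0.1,"y": 0,"z": 0,"rx": 0,"ry": 0,"rz": 0},
    {"x": -0.15,"y": 0,"z": 0,"rx": 0,"ry": 0,"rz": 0},
    {"x": -0.2,"y": 0,"z": 0,"rx": 0,"ry": 0,"rz": 0},
  ],
)

```text
clock: 15.28
ee_pos: [0.4502, 0.2804, 0.0316]
eef_rot: [0.755, 0.656, 0.004, -0.002]
contact_force: [-0.3, 10.2, -2.1]
grip_width: 0.0126
grip_force: 38.9
```

Emit:
apply_moves(
  series=[
    {"x": -0.05,"y": 0,"z": 0,"rx": 0,"ry": 0,"rz": 0},
    {"x": -0.1,"y": 0,"z": 0,"rx": 0,"ry": 0,"rz": 0},
    {"x": -0.15,"y": 0,"z": 0,"rx": 0,"ry": 0,"rz": 0},
    {"x": -0.2,"y": 0,"z": 0,"rx": 0,"ry": 0,"rz": 0},
    {"x": -0.2,"y": 0,"z": 0,"rx": 0,"ry": 0,"rz": 0},
  ],
)

```text
clock: 15.7
ee_pos: [0.4502, 0.2804, 0.0317]
eef_rot: [0.754, 0.656, 0.005, -0.002]
contact_force: [-0.3, 14.0, -3.3]
grip_width: 0.0127
grip_force: 39.0
```

```bash
python3 -c "
from h import *
go(.027,.001,0,0)
from workcell import eyes
d=eyes.get_image('scene');np.savez('pics/sc6.npz',**d);cv2.imwrite('pics/sc6.png',d['frame'][:,:,::-1])
d=eyes.get_image('wrist');g=cv2.cvtColor(d['frame'],cv2.COLOR_RGB2GRAY);cv2.imwrite('pics/w6.png',d['frame'][:,:,::-1])
d=load('sc6');W=cloud(d);P=W-M;s=P@B;l=P@np.array([B[1],-B[0],0]);h=P[...,2]
m=(s<-.1305)&(s>-.18)&(abs(l)<.012)&(abs(h)<.012);print('bush pts',m.sum(),s[m].min() if m.any() else '', W[m].mean(0) if m.any() else '')
m=(abs(s+.13)<.02)&(abs(l)<.025)&(abs(h)>.012)&(abs(h)<.025);print('far face',np.median(s[m]))
"
```

```text
t 15.70 along 0.0277 lat 0.0015 h 0.0004 F(B,N,z) [13.8 -2.3 -3.3] w 0.0127 ('xyz cm', array([-0.09, -0.05,  0.04]), 'rot deg', array([ 0.2 , -0.64,  0.31]))
bush pts 147 -0.15100669676450373 [0.42446939 0.11249375 0.05361937]
far face -0.12932507730427076
```

Emit:
apply_moves(
  series=[
    {"x": 0.2,"y": 0,"z": 0,"rx": 0,"ry": 0,"rz": 0},
    {"x": 0.4,"y": 0,"z": 0,"rx": 0,"ry": 0,"rz": 0},
    {"x": 0.5,"y": 0,"z": 0,"rx": 0,"ry": 0,"rz": 0},
    {"x": 0.5,"y": 0,"z": 0,"rx": 0,"ry": 0,"rz": 0},
  ],
)

```text
clock: 16.13
ee_pos: [0.45, 0.2804, 0.0314]
eef_rot: [0.755, 0.655, 0.002, -0.001]
contact_force: [0.5, 7.5, -0.4]
grip_width: 0.0128
grip_force: 39.1
```

Emit:
apply_moves(
  series=[
    {"x": 0,"y": 0,"z": 0,"rx": 0,"ry": 0,"rz": 0},
    {"x": 0,"y": 0,"z": 0,"rx": 0,"ry": 0,"rz": 0},
    {"x": 0,"y": 0,"z": 0,"rx": 0,"ry": 0,"rz": 0},
    {"x": 0,"y": 0,"z": 0,"rx": 0,"ry": 0,"rz": 0},
    {"x": 0,"y": 0,"z": 0,"rx": 0,"ry": 0,"rz": 0},
    {"x": 0,"y": 0,"z": 0,"rx": 0,"ry": 0,"rz": 0},
    {"x": 0,"y": 0,"z": 0,"rx": 0,"ry": 0,"rz": 0},
    {"x": 0,"y": 0,"z": 0,"rx": 0,"ry": 0,"rz": 0},
  ],
  hand=-0.2,
)

```text
clock: 16.8
ee_pos: [0.4493, 0.2777, 0.0311]
eef_rot: [0.756, 0.655, -0.0, -0.0]
contact_force: [1.1, 0.5, 0.2]
grip_width: 0.0512
grip_force: 0.0
```

```bash
python3 -c "
from h import *
go(.027,.001,0,0)"
```

```text
t 16.80 along 0.0251 lat 0.0010 h -0.0002 F(B,N,z) [0.6 1.  0.2] w 0.0512 ('xyz cm', array([ 0.19, -0.  , -0.02]), 'rot deg', array([-0.01,  0.  ,  0.03]))
```

Released; lift away and check.

Emit:
apply_moves(
  series=[
    {"x": 0.3,"y": 0,"z": -1,"rx": 0,"ry": 0,"rz": 0},
    {"x": 0.3,"y": 0,"z": -3,"rx": 0,"ry": 0,"rz": 0},
    {"x": 0.3,"y": 0,"z": -6,"rx": 0,"ry": 0,"rz": 0},
    {"x": 1,"y": 0,"z": -9,"rx": 0,"ry": 0,"rz": 0},
    {"x": 3,"y": 0,"z": -12,"rx": 0,"ry": 0,"rz": 0},
    {"x": 6,"y": 0,"z": -14,"rx": 0,"ry": 0,"rz": 0},
    {"x": 9,"y": 0,"z": -15,"rx": 0,"ry": 0,"rz": 0},
    {"x": 9,"y": 0,"z": -15,"rx": 0,"ry": 0,"rz": 0},
  ],
)

```text
clock: 17.47
ee_pos: [0.4631, 0.3765, 0.1851]
eef_rot: [0.753, 0.658, 0.006, -0.002]
contact_force: [0.4, 0.4, -0.3]
grip_width: 0.0512
grip_force: 0.0
```

```bash
python3 - <<'E'
from h import *
from workcell import eyes
go(.1)
a=[]
for n,r in (('side',(150,240,290,410)),('scene',(200,345,200,360))):
    d=eyes.get_image(n);np.savez(f'pics/{n}7.npz',**d);f=d['frame'][r[0]:r[1],r[2]:r[3],::-1]
    a.append(cv2.resize(f,(400,380),interpolation=2))
    d=load(n+'7');W=cloud(d);P=W-M;s=P@B;l=P@np.array([B[1],-B[0],0]);h=P[...,2]
    m=(s>.001)&(s<.07)&(abs(l-.001)<.012)&(abs(h)<.013);print(n,'rod pts',m.sum(),'s max %.4f'%s[m].max())
    m=m&((np.hypot(l-.001,h)>.0085)|(h>.009));print(' collar s',np.percentile(s[m],[5,95]) if m.any() else '')
cv2.imwrite('pics/c7.png',np.hstack(a))
E
```

```text
t 17.47 along 0.1246 lat 0.0004 h 0.1538 F(B,N,z) [ 0.4  0.3 -0.3] w 0.0512 ('xyz cm', array([-2.67, -0.14, 15.35]), 'rot deg', array([ 0.27, -0.7 ,  0.48]))
side rod pts 155 s max 0.0507
 collar s [0.00142979 0.00960346]
scene rod pts 10 s max 0.0456
 collar s
```

View pics/c7.png

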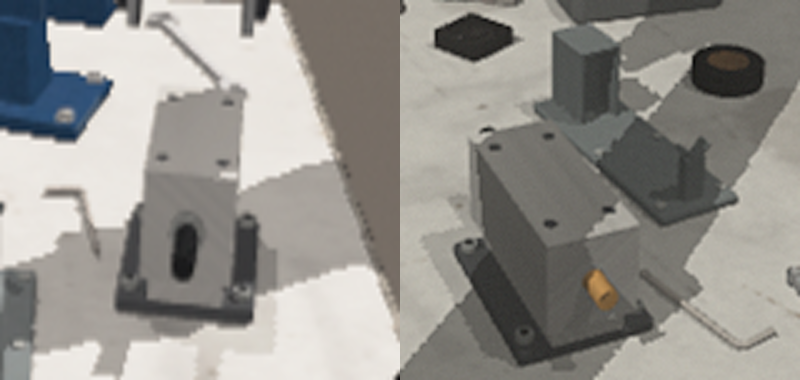

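```bash
python3 -c "
from workcell import ticket
print(ticket.sign_off())"
```

```text
the job is handed in; nothing more can be done
None
```

The rod is fully home in the block and released, with its collar against the face and the bush about 20 mm proud at the far end; the push peaked at about 14 N in the readings taken after each step, nothing else was disturbed as far as the pictures show, and the job was handed in at about 17.6 s.

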